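Isolate the grinder and press its arbor into the sprung V-rest

TASK

First switch the grinder off at its isolator: turn the black handle a full quarter turn clockwise (seen from above) until it snaps over to its stop, and leave it there; do not move the arbor before that. Then take the steel grinder arbor from its wooden stand, lay it lengthwise and centred in the two Vs of the spring-loaded V-rest, and press it down, bearing on both flanks of each V and not riding up one side, so that the sprung carriage sinks about half-way, neither left at the top nor driven onto its stop. Finish while still holding the arbor pressed down like this; leave the whetstone, the spare wheel and the jar where they are.

Things in the scene. Friction and masses are not known exactly. Their poses are not given: they have to be found in the camera images.
- isolator (a joint): Isolator handle angle (rad): 0 = on (start), 1.57 = off, growing clockwise seen from above; stops at both. A sprung detent (up to 0.1 N m, plus 0.03 N m friction) snaps it to the nearer stop from either side of 0.79. The handle is a black upright bar 78 mm long, 14 mm wide, 32 mm tall, on a vertical axis on top of the fixed grey switch box.
- isolator_hub (a point): Point on the handle's turning axis, inside the bar. x points along the bar to its long end and turns with it; z is up. Heights above the bench: this point 82 mm, bar 64 to 96 mm, round hub under the bar (radius 19 mm) up to 66 mm, collar (radius 26 mm) up to 58 mm, box (110 x 110 mm) up to 50 mm.
- isolator_tip (a point): Point in the bar near its long end, 45 mm from the axis along the bar (5 mm short of the end face), at the same height as isolator_hub. The short end is 28 mm from the axis on the other side.
- arbor_center (a point): Centre of the loose plain steel arbor: a cylinder of 26 mm diameter and 130 mm length with a 16 mm diameter, 16 mm long stub at each end (162 mm overall), about 0.4 kg, the same both ways round. x lies along its axis; it may roll about x. It starts lying level in the two square notches of the wooden stand, its centre 58 mm above the bench.
- stand: Fixed wooden stand that holds the arbor at the start. Origin: centre of its underside; x along the arbor. Foot 150 x 80 x 12 mm; two uprights 14 mm thick, 58 mm wide, 61 mm tall, centred 50 mm either side of the origin, each with an open-topped square notch 29 mm wide, floor 45 mm up. Between the uprights 86 mm are free for fingers.
- v_seat (a point): Where the arbor's centre is when fully seated: midway between the two Vs; x along the groove, z up. 86 mm above the bench; sinks with the carriage. Dark steel rest, foot 130 x 74 mm. Two 90 degree Vs, 28 mm long, 60 mm wide, centred 42 mm either side along x; between them 56 mm are free down to the plate 36 mm below. Apex 18 mm below this point, rims 3 mm above; mouth 42 mm wide.
- carriage (a joint): How far the sprung carriage has sunk (m): 0 at the top, 0.014 on its stop. The arbor's weight alone does not sink it. Pressing starts it at 1 to 4 N on top of the arbor's weight, and each further mm takes 0.8 N; half-way (0.007) takes about 8 N.
- whetstone: Bystander: grey two-layer sharpening stone 50 x 150 x 26 mm, origin at the centre of its underside. Leave alone.
- spare_wheel: Bystander: spare grey grinding wheel lying flat, 120 mm diameter, 20 mm thick, bore 24 mm, origin at the centre of its underside. Leave alone.
- jar: Bystander: small round jar with a metal lid, 64 mm diameter, 55 mm tall, origin at the centre of its underside. Leave alone.
Not all that is in view belongs to the job. Of the things that look like the part that bears arbor_center, the larger one is meant. Leave any red look-alike of the part that bears isolator alone.

How it is judged:
On the way:
1. the isolator handle is turned to off (value of joint isolator above 1.4 rad), for 0.2 s.
At the end, for the whole second after the job is handed in: Isolator off (over 1.4 rad). Arbor at rest in both Vs: along the groove within 0.06 rad, centre within 13 mm lengthwise and 2 mm across and in height, over 0.5 N on flanks of both sides of the groove. Carriage sunk 3 to 11.5 mm. Fingers still press or grip the arbor (over 2 N) (value of joint isolator above 1.4 rad and value of joint carriage between 0.003 and 0.0115 m and x of arbor_center in the frame of v_seat between -0.013 and 0.013 m and y of arbor_center in the frame of v_seat between -0.002 and 0.002 m and z of arbor_center in the frame of v_seat between -0.002 and 0.002 m and angle between the x axis of arbor_center and the x axis of v_seat, either way round below 0.06 rad and (contact force between arbor and carriage_c0 above 0.5 N or contact force between arbor and carriage_c1 above 0.5 N) and (contact force between arbor and carriage_c2 above 0.5 N or contact force between arbor and carriage_c3 above 0.5 N) and contact force between the fingers and arbor above 2 N and linear speed of arbor below 0.02 m/s); the arm keeps its last pose, push and grip.
It fails at once if the arbor is moved before the isolator is off (value of joint isolator below 0.7 rad and distance of arbor_center from where it was at the start of the episode above 0.03 m).
It fails at once if a bystander is disturbed (distance of any of whetstone, spare_wheel, jar from where it was at the start of the episode above 0.02 m).
It also fails if it takes over 64 s, if anything falls off the work surface, if the arm or the gripper's body presses on something with over 40 N, if the wrist force passes 120 N, or if a joint passes its speed limit or range.

ROBOT

A 6-joint arm with a two-finger parallel gripper is mounted at the origin on the work surface. World frame = base frame: x ahead of the robot, y to its left, z up, the work surface at z = 0. Lengths are in m, angles in rad, forces in N, time in s.
With the tool pointing down it reaches from about 0.3 to 0.825 m from the base axis. Payload 5.4 kg.
Tool frame: the origin (TCP) lies at the very end of the fingers, on their centre line; the grasp point (between the pads) lies 19 mm behind it (grasp_offset is the distance from the TCP to the grasp point, in m); z points along the fingers, y is the line along which they close (so a half turn about z gives the same grasp; the last joint's range is limited). The gripper opens to 92 mm and grips with 3 to 60 N. Pads are 20 mm wide; open, the fingers measure 128 mm over their backs; the gripper's body (75 mm by 189 mm) begins 69 mm behind the grasp point.
Start: joints at [1.093, 0.158, 1.597, -0, 1.386, -0.21], TCP at [0.152, 0.554, 0.215] pointing down, gripper open.
Joint ranges: [-2.91, 2.91], [-0.94, 2.29], [0.18, 2.7], [-1.29, 4.43], [0.17, 2.64], [-3, 3]. Speed limits (rad/s): [2.57, 2.57, 3.14, 3.14, 3.14, 3.14].

INTERFACE

Orientations are given as a 3x3 rotation matrix whose columns are the frame's x, y, z axes.
In Python, from bench import observe, capture, sign_off, grasp_offset gives the robot as it stands.
- The arm moves only by the shell command python3 -m crank 'ROWS' [OPENING] [FORCE]. ROWS is text: rows parted by semicolons, each of 4 numbers parted by spaces: the shift along the tool's x, y, z in mm, then the turn about the tool's z in rad. In form: dx dy dz roll; .... A call has 1 to 10 rows; each row shifts and turns the commanded pose from where the row before left it, along the tool's axes as they then stand; what a row does not reach is not made up. A row lasts 1/8 s, in which the tool goes at most 62.5 mm and 10.7 degrees, less where a joint would pass 70% of its speed; a pose out of reach is approached as far as the arm can. A call is refused whole if a number of a shift passes 62.5 or a number of a turn 0.188, either way. A call with a gripper value outside its range is refused whole. OPENING is the closure in counts, from 0 (fully open) to 255 (shut), set as the call begins (- or left out, the last holds). The fingers move at their own pace and stop on an object; FORCE is the grip in N (left out, the last holds). Time passes only in rows, so rows that do not move let the fingers close. It gives the time, the measured TCP pose, the force, the opening and the grip force at its end, in the units of the state.
- observe(): the state, without advancing time (a new reading comes with each control period).
- capture(name): name is "side" or "top" or "wrist"; returns a dict with "color" (400x640x3 uint8, red, green, blue), "mtx" (3x3 intrinsics, pixels), "rvec" (rotation vector, rad) and "tvec" (3), from world to camera coordinates, as OpenCV has them. Camera axes: x right, y down, z forward; pixel columns grow to the right and rows downward; lengths in m; the calibration is good to about 2 mm. The wrist camera is an equidistant fisheye: a pixel r from the principal point sees the ray r / f radians off the axis. A picture is of the moment at which its call begins. There is no depth.
- sign_off(): hands the job in; it is judged then, once.
The state is a dict: "t": time; "joint_pos": joint angles; "joint_vel": joint speeds; "joint_torque": joint torques, N m; "tcp_pos": TCP position; "eef_rot": TCP orientation; "force": force on the tool from outside, world axes, zero at the start; "wrist_torque": the same for the moment, N m; "opening": finger opening in m; "grasp_force": force on a finger pad.
Only numpy, scipy, OpenCV 4.12 (cv2) and the standard library are available. Lean on these libraries where they do the work, as an engineer would, in place of code of your own. Each camera call takes 0.05 s, during which the arm holds its last target. There are 200 camera calls.

## Working session

There is one attempt and no reset: what is moved stays moved. The work goes in short steps, Python scripts to look and compute and a shell command to move; the robot and the scene stay as the last step left them, time stands still between calls to the robot, and variables do not carry over. Pictures are saved under pics/ and viewed, at most 10 in all, crops included, and the job is handed in when it is done.

```bash
mkdir -p pics; ls
cat > h.py <<'E'
import numpy as np,cv2
from bench import observe,capture,grasp_offset
def save(n,f):
    c=capture(n); cv2.imwrite(f'pics/{f}.png',c['color'][:,:,::-1]); np.savez(f'pics/{f}.npz',**c); return c
def ray(c,u,v,fish=False):
    K=c['mtx']
    x,y=(u-K[0,2])/K[0,0],(v-K[1,2])/K[1,1]
    if fish:
        r=np.hypot(x,y); d=np.array([x/r*np.sin(r),y/r*np.sin(r),np.cos(r)]) if r>0 else np.array([0,0,1.])
    else: d=np.array([x,y,1.])
    R=cv2.Rodrigues(np.array(c['rvec'],float))[0]; t=np.array(c['tvec'],float).ravel()
    return -R.T@t, R.T@d
def plane(c,u,v,z,fish=False):
    o,d=ray(c,u,v,fish); return o+d*(z-o[2])/d[2]
E
python3 - <<'E'
from h import *
for n in('top','side','wrist'):
    c=save(n,n+'0'); print(n,c['mtx'].tolist(),plane(c,320,200,0,n=='wrist'),ray(c,320,200)[0])
s=observe();print(s,grasp_offset)
E
```

```text
pics
top [[477.5166666885468, 0.0, 322.607131428523], [0.0, 477.5166666885468, 194.3009849511876], [0.0, 0.0, 1.0]] [0.49609882 0.06509293 0.        ] [0.32902471 0.06273559 1.40125125]
side [[402.03372833801075, 0.0, 310.48453761570784], [0.0, 402.03372833801075, 201.4097657743978], [0.0, 0.0, 1.0]] [ 0.50921669 -0.06500267  0.        ] [0.48768494 0.98047377 0.68797815]
wrist [[309.70691628693146, 0.0, 324.3799575503956], [0.0, 309.70691628693146, 200.3848099453776], [0.0, 0.0, 1.0]] [0.17865063 0.54048638 0.        ] [0.08167414 0.57326401 0.38434127]
{'t': 0.15, 'joint_pos': array([ 1.09289446e+00,  1.58913267e-01,  1.59792126e+00, -1.70701093e-06,
        1.38618675e+00, -2.10112090e-01]), 'joint_vel': array([-0.00050912, -0.00168728, -0.0032248 ,  0.00024848,  0.00108439,
        0.00193617]), 'joint_torque': array([ 1.84089360e-03, -3.85919416e+01, -3.22433352e+01,  7.03220582e-02,
        3.52071156e-02, -8.77027082e-05]), 'tcp_pos': array([0.15195044, 0.55406864, 0.21385092]), 'eef_rot': array([[-9.64358065e-01,  2.64599873e-01, -6.55556367e-04],
       [ 2.64600519e-01,  9.64357275e-01, -1.26933097e-03],
       [ 2.96325739e-04, -1.39755011e-03, -9.99998980e-01]]), 'force': array([-0.68881119,  0.67450201, -0.16413276]), 'wrist_torque': array([-0.00760953, -0.03628012, -0.03308993]), 'grasp_force': 0.0, 'opening': 0.09176856155822063} 0.0187
```

View pics/top0.png

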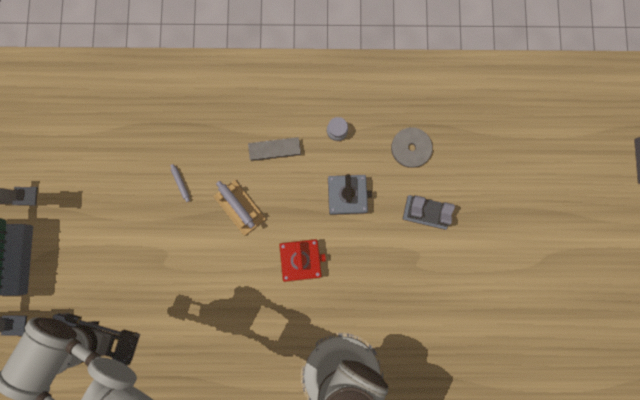

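View pics/side0.png

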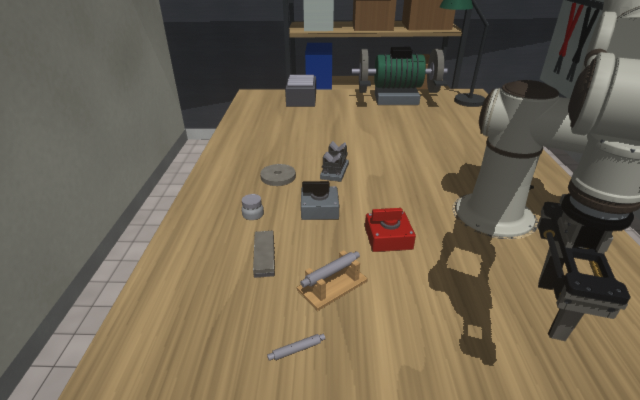

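Top view: the arbor candidates are the cylinder on the wooden stand (237,205) and a thin loose rod (180,183). The stand one is larger and fits. The isolator candidates are the grey box with black handle (348,194) and the red look-alike (300,260); I want the grey one. The V-rest is at (430,212). I'll confirm in an enlarged crop.

Run:
```python
import cv2
i=cv2.imread('pics/top0.png')[120:300,160:470]
cv2.imwrite('pics/crop0.png',cv2.resize(i,None,fx=2.58,fy=2.58,interpolation=cv2.INTER_CUBIC))
j=cv2.imread('pics/side0.png')[130:310,240:420]
cv2.imwrite('pics/crop1.png',cv2.resize(j,None,fx=3.3,fy=3.3,interpolation=cv2.INTER_CUBIC))
```

```text
(no output)
```

View pics/crop0.png

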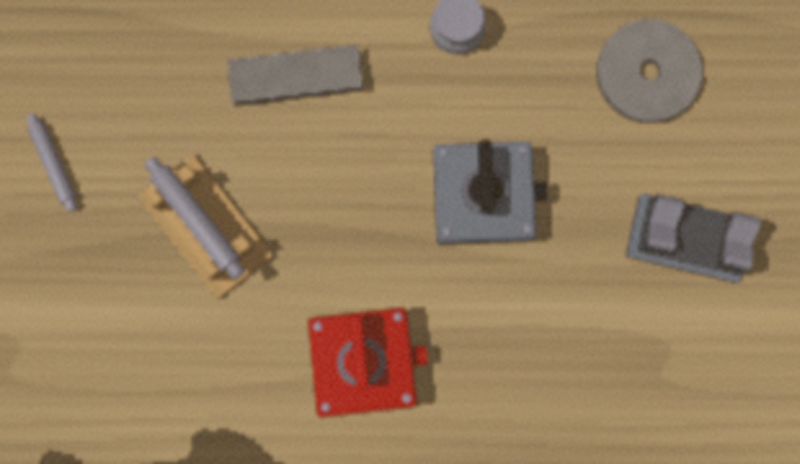

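The crop confirms it: the grey box with the black bar (crop 486,188), the larger cylinder on the stand (195,218), and the V-rest (696,237). Next I convert these to world positions.

Run:
```python
from h import *
c=dict(np.load('pics/top0.npz'))
f=lambda u,v,z: plane(c,160+(u+.5)/2.58-.5,120+(v+.5)/2.58-.5,z)
p=lambda n,q:print(n,np.round(q,4))
bx=[f(434,146,.05),f(532,142,.05),f(536,240,.05),f(437,243,.05)]
p('boxc',np.mean(bx,0)); p('hubdisc',f(486,188,.064))
a,b=f(485,141,.096),f(489,213,.09); p('bar',[a,b])
a,b=f(152,162,.058),f(236,272,.058);p('arb',(a+b)/2);p('len',np.linalg.norm(a-b));print(np.arctan2(*(a-b)[1::-1]))
v=[f(640,196,.012),f(755,222,.012),f(742,280,.012),f(628,256,.012)]
p('rest',np.mean(v,0));d=(v[1]+v[2]-v[0]-v[3])/2;p('d',d);print(np.linalg.norm(d),np.arctan2(d[1],d[0]))
vt=[f(667,222,.089),f(742,242,.089)];p('vees',[*vt,(vt[0]+vt[1])/2])
p('red',f(361,365,.05));p('wheel',f(650,70,.02));p('jar',f(457,22,.055))
```

```text
boxc [ 0.507  -0.0136  0.05  ]
hubdisc [ 0.5101 -0.0142  0.064 ]
bar [[ 0.5567 -0.0114  0.096 ]
 [ 0.4796 -0.0159  0.09  ]]
arb [0.4773 0.3058 0.058 ]
len 0.1539
0.669258898738351
rest [ 0.4609 -0.2496  0.012 ]
d [-0.0277 -0.1292  0.    ]
0.13211669834744455 -1.7821465481976875
vees [[ 0.471  -0.2068  0.089 ]
 [ 0.45   -0.2866  0.089 ]
 [ 0.4605 -0.2467  0.089 ]]
red [0.3172 0.1211 0.05  ]
wheel [ 0.6537 -0.2051  0.02  ]
jar [0.6992 0.0175 0.055 ]
```

View pics/crop1.png

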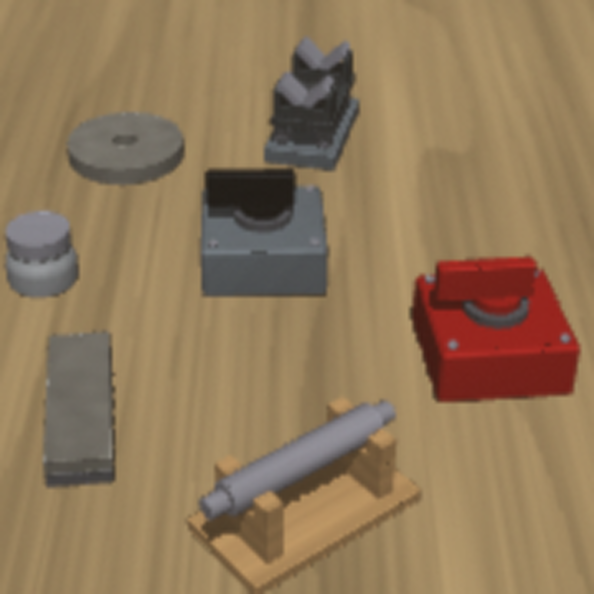

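The side crop shows the handle upright with its long end away from the robot, and the arbor level on its stand. The hub is at about (0.508, -0.014) with bar yaw 0.055. I'll move above the isolator.

```bash
cat >> h.py <<'E'
def need(x,y,z,yaw):
    """roll (nearest half turn) then shift (mm) in the turned tool axes"""
    s=observe(); R=s['eef_rot']; cur=np.arctan2(R[1,0],R[0,0])
    r=-((yaw-cur+np.pi/2)%np.pi-np.pi/2); R=R@cv2.Rodrigues(np.array([0,0,r]))[0]
    print('roll %.3f shift'%r,np.round(R.T@(np.array([x,y,z])-s['tcp_pos'])*1000,1),'q6 %.2f'%s['joint_pos'][5],'F',np.round(s['force'],1),'yaw %.3f'%cur,'t',s['t'])
E
python3 -c "
from h import *
need(.5075,-.0138,.17,.055)"
```

```text
roll -0.323 shift [-323.8 -586.5   44.3] q6 -0.21 F [-0.7  0.7 -0.2] yaw 2.874 t 0.15
```

```bash
python3 -m crank '0 0 0 -0.162; 0 0 0 -0.161; -27 -49 0 0; -27 -49 0 0; -27 -49 0 0; -27 -49 0 0; -27 -49 0 0; -27 -49 0 0; -27 -49 0 0; -27 -49 0 0' 0 20
python3 -m crank '-27 -49 0 0; -27 -49 0 0; -27 -49 22 0; -26 -47 22 0; 0 0 0 0; 0 0 0 0'
python3 - <<'E'
from h import *
need(.5075,-.0138,.17,.055)
save('wrist','w1')
E
```

```text
t: 1.4
tcp_pos: [0.39, 0.1733, 0.2145]
eef_rot: [[-0.998, -0.055, 0.0], [-0.055, 0.998, 0.0], [-0.0, 0.0, -1.0]]
force: [0.6, 0.7, -0.2]
opening: 0.0919
grasp_force: 0.0
t: 2.15
tcp_pos: [0.5067, -0.0124, 0.1705]
eef_rot: [[-0.998, -0.055, -0.001], [-0.055, 0.998, 0.001], [0.001, 0.001, -1.0]]
force: [-0.5, 0.1, 0.0]
opening: 0.092
grasp_force: 0.0
roll -0.000 shift [-0.8 -1.4  0.5] q6 -1.89 F [-0.5  0.1  0. ] yaw -3.087 t 2.15
```

View pics/w1.png

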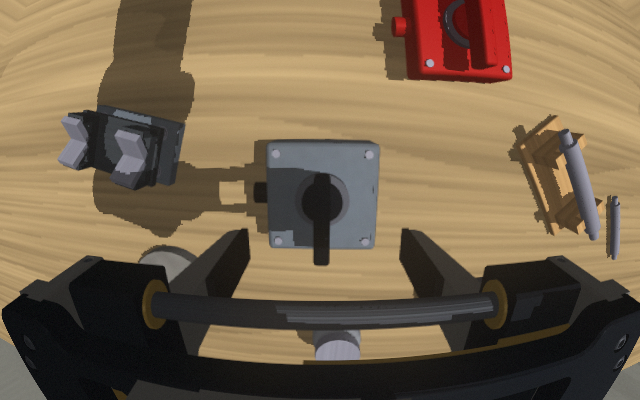

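The wrist view shows the handle at (321,173)-(321,265), running along the tool x axis between the fingers, with the hub at about (321,202). I'll cross-check that position from this picture.

Run:
```python
from h import *
c=dict(np.load('pics/w1.npz'))
P=lambda u,v,z:plane(c,u,v,z,True)
print('collar',P(322,201,.058),'bar',P(321.5,174,.096),P(321,265,.085))
b=[P(269,143,.05),P(379,143,.05),P(375,248,.05),P(266,247,.05)];print('box',np.mean(b,0))
need(.5075,-.0138,.073,.055)
```

```text
collar [ 0.5101403 -0.0143786  0.058    ] bar [ 0.4775185  -0.01629229  0.096     ] [ 0.56387038 -0.01229385  0.085     ]
box [ 0.50875396 -0.0143955   0.05      ]
roll 0.001 shift [-0.6 -1.8 98. ] q6 -1.89 F [-0.2  0.6 -0.4] yaw -3.086 t 2.2
```

```bash
python3 -m crank '-1 -2 33 0; 0 0 33 0; 0 0 32 0; 0 0 0 0; 0 0 0 0' 0 20
python3 -m crank '0 0 0 0; 0 0 0 0; 0 0 0 0; 0 0 0 0; 0 0 0 0; 0 0 0 0' 255 20
python3 -c "
from h import *
need(.508,-.0142,.073,.055)"
```

```text
t: 2.82
tcp_pos: [0.5091, -0.0143, 0.0744]
eef_rot: [[-0.998, -0.056, 0.003], [-0.056, 0.998, -0.001], [-0.003, -0.001, -1.0]]
force: [0.0, 0.7, -0.2]
opening: 0.0919
grasp_force: 0.0
t: 3.58
tcp_pos: [0.5081, -0.0147, 0.0725]
eef_rot: [[-0.998, -0.055, -0.0], [-0.055, 0.998, 0.0], [0.0, 0.0, -1.0]]
force: [0.6, 0.5, -0.6]
opening: 0.0343
grasp_force: 0.0
roll 0.000 shift [ 0.   0.6 -0.5] q6 -1.89 F [ 0.6  0.5 -0.6] yaw -3.086 t 3.575
```

```bash
python3 -m crank '0 0 0 0; 0 0 0 0; 0 0 0 0; 0 0 0 0' 255 20
python3 -m crank '0 0 0 0.18; 0 0 0 0.18; 0 0 0 0.18; 0 0 0 0.18; 0 0 0 0.18; 0 0 0 0.18; 0 0 0 0.18; 0 0 0 0.18; 0 0 0 0.15; 0 0 0 0'
python3 -c "
from h import *
need(.508,-.0142,.073,-1.515)"
```

```text
t: 4.08
tcp_pos: [0.5081, -0.0149, 0.0726]
eef_rot: [[-0.998, -0.055, -0.0], [-0.055, 0.998, -0.0], [0.0, -0.0, -1.0]]
force: [0.3, -1.5, -0.4]
opening: 0.0139
grasp_force: 20.0
t: 5.32
tcp_pos: [0.5098, -0.0131, 0.0726]
eef_rot: [[-0.035, 0.999, 0.004], [0.999, 0.035, 0.003], [0.002, 0.004, -1.0]]
force: [6.4, 6.9, -5.6]
opening: 0.0138
grasp_force: 20.0
roll -0.020 shift [-1.  -1.9 -0.4] q6 -0.30 F [ 6.4  6.9 -5.6] yaw 1.606 t 5.325
```

```bash
python3 -m crank '0 0 0 0; 0 0 0 0; 0 0 0 0; 0 0 0 0; 0 0 -45 0; 0 0 -50 0; 0 0 0 0; 0 0 0 0' 0
python3 - <<'E'
from h import *
need(.477,.306,.15,.669)
save('wrist','w2')
E
```

```text
t: 6.32
tcp_pos: [0.5077, -0.0147, 0.1669]
eef_rot: [[-0.036, 0.999, -0.001], [0.999, 0.036, 0.0], [0.0, -0.001, -1.0]]
force: [-1.5, -0.4, -0.6]
opening: 0.0915
grasp_force: 0.0
roll 0.938 shift [ 174.9 -270.6   17. ] q6 -0.30 F [-1.5 -0.4 -0.6] yaw 1.607 t 6.325
```

View pics/w2.png

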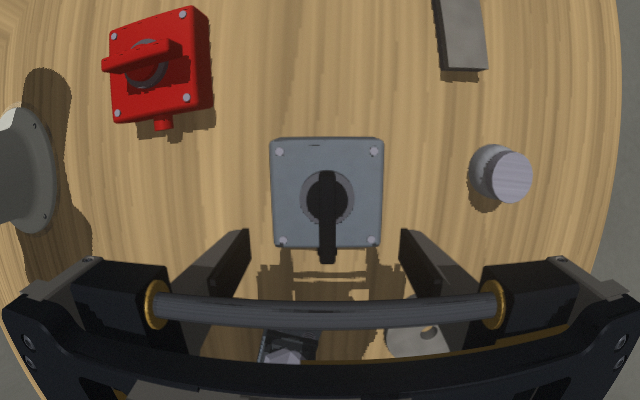

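The handle (327,172)-(327,262) now points its long end toward -y and lies parallel to the box edges, so the isolator is off. On to the arbor, stopping at height to look.

```bash
python3 -m crank '0 0 0 0.17; 0 0 0 0.17; 0 0 0 0.17; 0 0 0 0.17; 0 0 0 0.17; 0 0 0 0.088; 29 -45 0 0; 29 -45 0 0; 29 -45 0 0; 29 -45 0 0'
python3 -m crank '29 -45 0 0; 29 -45 0 0; 0 0 0 0; 0 0 0 0'
python3 - <<'E'
from h import *
need(.477,.306,.15,.669)
save('wrist','w3')
E
```

```text
t: 7.62
tcp_pos: [0.486, 0.1998, 0.1656]
eef_rot: [[0.785, 0.62, -0.003], [0.62, -0.785, -0.001], [-0.003, -0.002, -1.0]]
force: [0.8, 0.5, -0.7]
opening: 0.092
grasp_force: 0.0
t: 8.12
tcp_pos: [0.4764, 0.3043, 0.166]
eef_rot: [[0.784, 0.62, -0.003], [0.62, -0.784, -0.002], [-0.003, -0.0, -1.0]]
force: [-0.0, 0.5, 0.2]
opening: 0.092
grasp_force: 0.0
roll 0.000 shift [ 1.6 -1.  16. ] q6 1.26 F [-0.   0.5  0.2] yaw 0.669 t 8.125
```

View pics/w3.png

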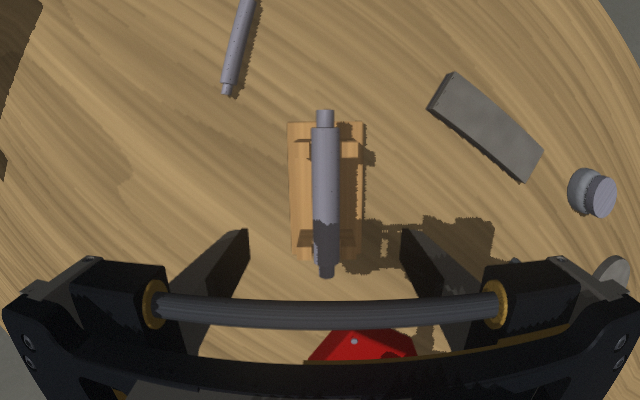

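Wrist view: the arbor runs from (325,109) to (327,278), nearly parallel to tool x.

Run:
```python
from h import *
c=dict(np.load('pics/w3.npz'))
P=lambda u,v,z=.058:plane(c,u,v,z,True)
a,b=P(325.5,109),P(326.5,278); m=(a+b)/2;y=np.arctan2(*(b-a)[1::-1]); print(a,b,m,np.linalg.norm(a-b),y)
print('stand foot',np.mean([P(288,122,.012),P(365,122,.012),P(363,258,.012),P(291,258,.012)],0))
need(m[0],m[1],.0395,y)
```

```text
[0.54070359 0.35415832 0.058     ] [0.41128173 0.25022251 0.058     ] [0.47599266 0.30219042 0.058     ] 0.16598996454779621 -2.46497788298252
stand foot [0.47217585 0.29784431 0.012     ]
roll -0.009 shift [ -1.3   0.8 126.8] q6 1.26 F [0.6 0.2 0.1] yaw 0.668 t 8.175
```

```bash
python3 -m crank '-2 1 30 -0.009; 0 0 35 0; 0 0 35 0; 0 0 26 0; 0 0 0 0; 0 0 0 0' 0
python3 -m crank '0 0 0 0; 0 0 0 0; 0 0 0 0; 0 0 0 0; 0 0 0 0; 0 0 0 0; 0 0 0 0; 0 0 0 0; 0 0 0 0; 0 0 0 0' 255 40
```

```text
t: 8.93
tcp_pos: [0.4773, 0.3025, 0.0427]
eef_rot: [[0.78, 0.626, 0.001], [0.626, -0.78, 0.0], [0.001, 0.001, -1.0]]
force: [-0.4, 0.3, 0.1]
opening: 0.0917
grasp_force: 0.0
t: 10.18
tcp_pos: [0.4762, 0.303, 0.0416]
eef_rot: [[0.779, 0.627, -0.0], [0.627, -0.779, 0.0], [-0.0, -0.0, -1.0]]
force: [-0.5, 0.1, -0.5]
opening: 0.0248
grasp_force: 40.0
```

```bash
python3 -m crank '0 0 -10 0; 0 0 -25 0; 0 0 -40 0; 0 0 -45 0; 0 0 0 0'
python3 - <<'E'
from h import *
c=dict(np.load('pics/w1.npz'))
need(.461,-.248,.16,1.34)
E
```

```text
t: 10.8
tcp_pos: [0.4789, 0.3039, 0.1658]
eef_rot: [[0.779, 0.627, 0.008], [0.627, -0.779, 0.003], [0.008, 0.003, -1.0]]
force: [0.4, -0.5, -5.1]
opening: 0.0253
grasp_force: 40.0
roll -0.662 shift [-541.4  108.8    4.1] q6 1.25 F [ 0.4 -0.5 -5.1] yaw 0.678 t 10.8
```

```bash
python3 -m crank '0 0 0 -0.166; 0 0 0 -0.166; 0 0 0 -0.165; 0 0 0 -0.165; -52 4.5 0 0; -52 4.5 0 0; -52 4.5 0 0; -52 4.5 0 0; -52 4.5 0 0; -52 4.5 0 0'
python3 -m crank '-52 4.5 0 0; -52 4.5 0 0; -52 4.5 0 0; -52 4.5 0 0; -52 4.5 0 0; 0 0 0 0; 0 0 0 0; 0 0 0 0'
python3 - <<'E'
from h import *
save('wrist','w4')
need(.461,-.248,.16,1.34)
E
```

```text
t: 12.05
tcp_pos: [0.4292, -0.0081, 0.1594]
eef_rot: [[0.229, 0.973, -0.003], [0.973, -0.229, 0.001], [0.0, -0.003, -1.0]]
force: [0.8, 0.6, -3.6]
opening: 0.0249
grasp_force: 40.0
t: 13.05
tcp_pos: [0.3933, -0.2637, 0.1606]
eef_rot: [[0.228, 0.974, -0.001], [0.974, -0.228, 0.002], [0.001, -0.001, -1.0]]
force: [-0.2, 0.2, -4.5]
opening: 0.025
grasp_force: 40.0
roll 0.001 shift [30.8 62.1  0.9] q6 -0.62 F [ 0.4  0.7 -3.4] yaw 1.341 t 13.1
```

View pics/w4.png

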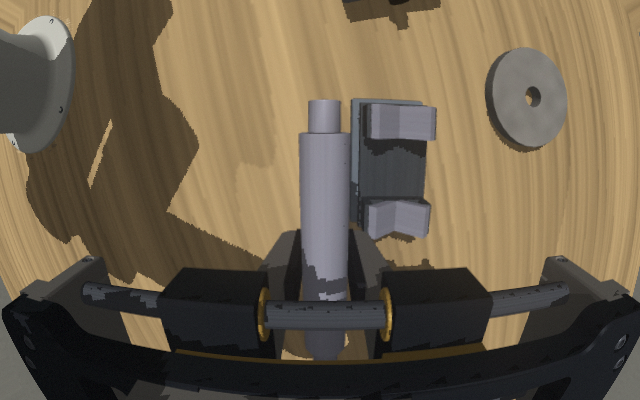

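The two Vs of the rest are at (401,122) and (398,217), right of the held arbor. An enlarged crop will give the corners.

Run:
```python
import cv2
i=cv2.imread('pics/w4.png')[92:252,340:445]
cv2.imwrite('pics/c4.png',cv2.resize(i,(525,800),interpolation=cv2.INTER_CUBIC)[:,:] if 0 else cv2.resize(cv2.rotate(i,cv2.ROTATE_90_CLOCKWISE),(800,525),interpolation=cv2.INTER_CUBIC))
```

```text
(no output)
```

View pics/c4.png

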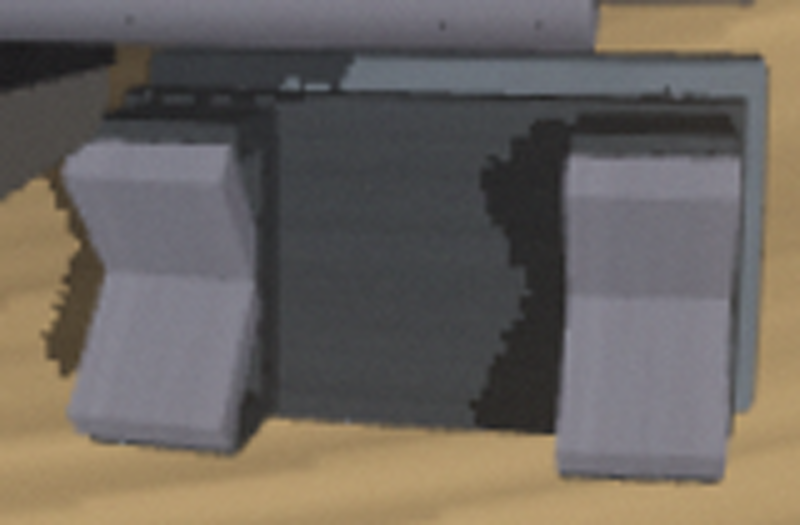

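Run:
```python
from h import *
c=dict(np.load('pics/w4.npz'))
P=lambda X,Y,z:plane(c,340+(Y+.5)/5-.5,251.5-(X+.5)/5,z,True)
s=observe();R=s['eef_rot'];tcp=s['tcp_pos']
T=lambda p:np.round((R.T@(p-tcp))*1000,1)
ap=[P(105,272,.068),P(257,280,.068),P(565,296,.068),P(730,300,.068)]
n=[P(82,142,.089),P(228,145,.089),P(570,155,.089),P(740,157,.089)]
f=[P(80,433,.089),P(238,450,.089),P(560,476,.089),P(722,482,.089)]
for q in(ap,n,f):print([T(x)[:2].tolist() for x in q])
mid=[(a+b)/2 for a,b in zip(n,f)]; print('mid',[T(x)[:2].tolist() for x in mid])
for q in (ap,mid):
    m=np.mean(q,0); d=(q[2]+q[3]-q[0]-q[1]);print('centre',m,'yaw',np.arctan2(d[1],d[0]),T(m))
# held arbor direction: edge pixels and stub end
a=plane(c,324,99,tcp[2]+.0175,True);print('arbor end in tool',T(a))
for v in(140,240):print(T((plane(c,*( (300,v) if v==140 else (301,v)),tcp[2]+.0175,True)+plane(c,*((351,v) if v==140 else (348.5,v)),tcp[2]+.0175,True))/2))
```

```text
[[-26.3, 63.6], [2.7, 63.2], [57.6, 63.6], [86.2, 63.7]]
[[-22.3, 36.3], [3.3, 35.7], [59.0, 35.7], [85.8, 35.6]]
[[-23.6, 88.1], [4.9, 88.3], [59.2, 89.1], [85.7, 89.3]]
mid [[-23.0, 62.2], [4.1, 62.0], [59.1, 62.4], [85.7, 62.5]]
centre [ 0.46207791 -0.24889594  0.068     ] yaw 1.3387532999344591 [30.1 63.5 92.9]
centre [ 0.46119415 -0.24723133  0.089     ] yaw 1.3372069636342994 [31.5 62.3 71.9]
arbor end in tool [ 82.6  -0.7 -17.4]
[ 62.4   0.  -17.4]
[  9.8  -0.3 -17.5]
```

```bash
python3 -m crank '10 20 0 0.003; 10 22 0 0; 10 21 0 0; 0 0 30 0; 0 0 30 0; 0 0 18 0; 0 0 0 0; 0 0 0 0'
python3 - <<'E'
from h import *
need(.4617,-.2483,.0685,1.338)
s=observe();print(s['force'],s['wrist_torque'])
E
```

```text
t: 14.1
tcp_pos: [0.4625, -0.2511, 0.0849]
eef_rot: [[0.232, 0.973, 0.002], [0.973, -0.232, -0.001], [-0.001, 0.002, -1.0]]
force: [1.3, -0.5, -4.4]
opening: 0.0247
grasp_force: 40.0
roll -0.001 shift [ 2.5 -1.5 16.4] q6 -0.49 F [ 1.3 -0.5 -4.4] yaw 1.337 t 14.1
[ 1.31770093 -0.51272772 -4.40861758] [-0.14721074  0.05203547 -0.01301514]
```

```bash
python3 -m crank '0 0 4 0; 0 0 4 0; 0 0 0 0; 0 0 0 0; 0 0 0 0'
python3 -c "
from h import *
need(.4617,-.2483,.0685,1.338)"
```

```text
t: 14.72
tcp_pos: [0.4618, -0.2506, 0.0757]
eef_rot: [[0.232, 0.973, 0.0], [0.973, -0.232, -0.0], [-0.0, 0.0, -1.0]]
force: [-0.0, -0.3, -4.4]
opening: 0.0249
grasp_force: 40.0
roll -0.001 shift [ 2.3 -0.6  7.2] q6 -0.49 F [-0.  -0.3 -4.4] yaw 1.337 t 14.725
```

```bash
python3 -m crank '1.5 -0.5 3 0; 0 0 2 0; 0 0 2 0; 0 0 2 0; 0 0 0 0; 0 0 0 0; 0 0 0 0; 0 0 0 0'
python3 - <<'E'
from h import *
need(.4617,-.2483,.0685,1.338)
s=observe();R=s['eef_rot'];print('toolF',R.T@s['force'],R.T@s['wrist_torque'])
E
```

```text
t: 15.72
tcp_pos: [0.4622, -0.2492, 0.067]
eef_rot: [[0.232, 0.973, 0.001], [0.973, -0.232, -0.001], [-0.0, 0.001, -1.0]]
force: [2.8, 2.0, 3.5]
opening: 0.0248
grasp_force: 40.0
roll -0.001 shift [ 0.8 -0.7 -1.5] q6 -0.49 F [2.8 2.  3.5] yaw 1.337 t 15.725
toolF [ 2.54526416  2.24992714 -3.52962162] [-0.29302469  0.36729861 -0.06553917]
```

```bash
python3 -m crank '0 0.7 2 0; 0 0 0 0; 0 0 0 0; 0 0 0 0; 0 0 0 0'
python3 - <<'E'
from h import *
s=observe();R=s['eef_rot'];print(s['tcp_pos'],'toolF',R.T@s['force'],R.T@s['wrist_torque'])
E
python3 -m crank '0 0 2 0; 0 0 0 0; 0 0 0 0; 0 0 0 0; 0 0 0 0'
python3 - <<'E'
from h import *
s=observe();R=s['eef_rot'];print(s['tcp_pos'],'toolF',R.T@s['force'],R.T@s['wrist_torque'])
E
```

```text
t: 16.35
tcp_pos: [0.4621, -0.2492, 0.0648]
eef_rot: [[0.232, 0.973, -0.0], [0.973, -0.232, 0.0], [-0.0, -0.0, -1.0]]
force: [0.2, 2.3, 6.3]
opening: 0.0253
grasp_force: 40.0
[ 0.46213824 -0.24918063  0.06475393] toolF [ 2.32919536 -0.34726092 -6.32160314] [ 0.22395731  0.27617106 -0.09343483]
t: 16.98
tcp_pos: [0.4622, -0.2492, 0.063]
eef_rot: [[0.232, 0.973, -0.0], [0.973, -0.232, 0.0], [-0.0, -0.0, -1.0]]
force: [-0.4, 3.1, 6.5]
opening: 0.025
grasp_force: 40.0
[ 0.46215924 -0.24919427  0.06295163] toolF [ 2.90361026 -1.05522825 -6.45772364] [ 0.23231918  0.37935449 -0.08344429]
```

```bash
python3 -m crank '0 -0.2 2 0; 0 0 0 0; 0 0 0 0; 0 0 0 0; 0 0 0 0'
python3 - <<'E'
from h import *
F=[]
for n in ('side','top')*4:
    c=capture(n); s=observe(); F.append(np.r_[s['eef_rot'].T@s['force'],s['tcp_pos']])
print(np.mean(F,0),np.std(F,0))
a=save('side','s5')['color'][130:200,300:370,::-1]; b=save('wrist','w5')['color'][60:360,200:460,::-1]
a=cv2.resize(a,(400,400),interpolation=cv2.INTER_CUBIC); b=cv2.resize(b,(347,400))
cv2.imwrite('pics/f5.png',np.hstack([a,b]))
E
```

```text
t: 17.6
tcp_pos: [0.4622, -0.2492, 0.0612]
eef_rot: [[0.232, 0.973, -0.0], [0.973, -0.232, -0.0], [-0.0, -0.0, -1.0]]
force: [-0.8, 2.7, 9.4]
opening: 0.0252
grasp_force: 40.0
[ 3.22956579 -0.95064534 -8.92303681  0.46215    -0.24920525  0.06122758] [5.67336439e-01 2.80628853e-01 2.56846396e-01 1.28596194e-05
 1.63957419e-05 1.40967200e-05]
```

View pics/f5.png

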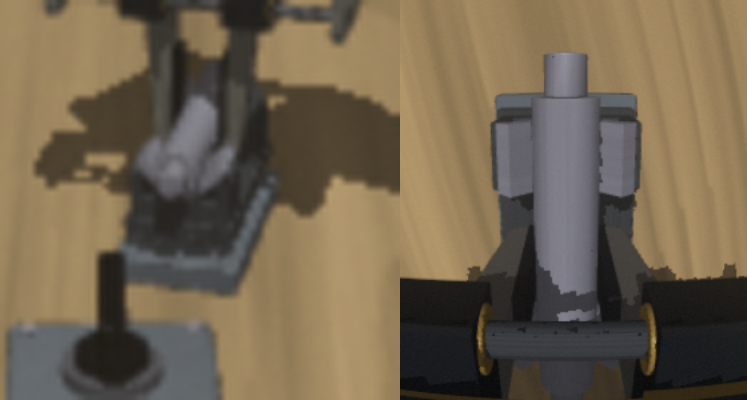

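The picture shows the arbor lying centred in both Vs, with the handle still off. The press force is 8.9 N with about 1 N across, which matches roughly 7–8 mm of sink. I'm handing in.

```bash
python3 -c "
from bench import sign_off
print(sign_off())"
```

```text
the job is handed in; nothing more can be done
None
```

I switched the isolator off, then laid the arbor centred in both Vs and handed in while still gripping and pressing it at about 9 N. I estimate the carriage sank about 7–8 mm; no verdict came back.

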